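# Put right two mixed-up confetti gift trays

### The arm

A 6-joint arm with a two-finger parallel gripper is mounted at the origin on a cart in front of the work surface, level with it; the furniture and walls round the work are solid. World frame = base frame: x ahead of the robot, y to its left, z up, the work surface at z = 0. Lengths are in m, angles in rad, forces in N, time in s.
With the tool pointing down it reaches from about 0.15 to 0.775 m from the base axis. Payload 6.1 kg.
Tool frame: the origin (TCP) lies midway between the tips of the shut fingers; the grasp point (between the pads) lies 19 mm behind it; z points along the fingers, y is the line along which they close (so a half turn about z gives the same grasp; the last joint's range is limited). The gripper opens to 85 mm and grips with 20 to 120 N. Pads are 22 mm wide; open, the fingers measure 114 mm over their backs; the gripper's body (76 mm by 85 mm) begins 54 mm behind the grasp point. The pads swing forward as they close: fully open they stand 13 mm farther back than shut.
Start: joints at [-1.276, 0.126, -0.04, 1.405, 0, 1.571], TCP at [0.153, -0.502, 0.207] pointing down, gripper open.
Joint ranges: [-2.72, 2.72], [-0.95, 1.95], [-1.27, 1.35], [-1.78, 2.02], [-1.46, 1.47], [-3.14, 3.14]. Speed limits (rad/s): [2.39, 2.39, 3.01, 3.14, 3.14, 3.14].

### API

Orientations are given as a unit quaternion [w, x, y, z].
In Python, from bench import ctrl gives the robot as it stands.
- The arm moves only by the tool drive_tool, never from a script. Its arguments are lists of equal length, an entry for each row: "travel": the shift along the tool's x, y, z in units of 80 cm (1.0 is 80 cm), a list of three; "rotation": the turn, a rotation vector about the tool's x, y, z in units of pi/2 rad (1.0 is pi/2 rad), a list of three; "hand": the opening, from 0 (shut) to 1 (fully open). A call has 1 to 20 rows; each row is the pose to reach, as a shift and turn from the pose commanded when the call began, along the tool's axes at that moment; what a row does not reach only later rows make up. A row lasts 1/10 s, in which the tool goes at most 50 mm and 8.59 degrees, less where a joint would pass 70% of its speed; a pose out of reach is approached as far as the arm can. A call with a number of a shift or a turn outside -1 to 1 is refused whole. A call with a gripper value outside its range is refused whole. The fingers move at their own pace and stop on an object; "grip_force" is the grip in N (left out, the last holds). Time passes only in rows, so rows that repeat a pose let the fingers close. It gives the time, the measured TCP pose, the force, the opening and the grip force at its end, in the units of the state.
- ctrl.get_obs(): the state, without advancing time (a new reading comes with each control period).
- ctrl.read_camera(name): name is "side" or "top" or "wrist"; returns a dict with "pixels" (384x512x3 uint8, blue, green, red), "depth" (384x512 float32, m along the optical axis (not along the pixel's ray), 0 where there is no reading), "fov_y" (degrees; the focal length in pixels is half the picture's height over the tangent of half this angle, whatever the lens; pixels are square), "cx", "cy" (the principal point, pixels), "rvec" (rotation vector, rad) and "tvec" (3), from world to camera coordinates, as OpenCV has them. Camera axes: x right, y down, z forward; pixel columns grow to the right and rows downward; lengths in m; the calibration is good to about 2 mm. A picture is of the moment at which its call begins.
- ctrl.hand_in(): hands the job in; it is judged then, once.
The state is a dict: "clock": time; "joints": joint angles; "joint_vel": joint speeds; "joint_efforts": joint torques, N m; "tcp_pos": TCP position; "tcp_rot": TCP orientation; "ft_force": force on the tool from outside, world axes, zero at the start; "moment": the same for the moment, N m; "gripper_width": opening from 0.0 (shut) to 1.0 (fully open); "gripper_force": force on a finger pad.
Only numpy, scipy, OpenCV 4.12 (cv2) and the standard library are available. Lean on these libraries where they do the work, as an engineer would, in place of code of your own. Each camera call takes 0.05 s, during which the arm holds its last target. There are 200 camera calls.

### The job

The jars in the two gift trays have been mixed up: move each confetti jar to the jar pocket of the tray of its own colour (pink jar to the pink tray, blue jar to the blue tray; stand one aside on the desk meanwhile), and complete each set with its matching ribbon, the pink spool in the narrow pocket of the pink tray and the teal spool in the narrow pocket of the blue tray. Everything must stand upright and fully down in its pocket, and the jars must be set down, never dropped or tipped over. The green and the gold-brown spool belong to other orders: leave them standing where they are.

Things in the scene. Friction and masses are not known exactly. Their poses are not given: they have to be found in the camera images.
- tray_pink: pink gift tray, fixed, 104 (x) by 178 mm (y), rim 20 mm high; origin: centre of its underside, z up. Round pockets in its pulp insert, floors 4 mm, tops 17 mm above the desk, mouths bevelled 4 mm: wide one for a jar, 70 mm, at y +37 mm, x 0; narrow one for the pink spool, 60 mm (no jar fits), at y -42 mm, x 0. The desk between the things listed is bare; the middle of the spool row has room for a jar
- tray_blue: blue gift tray, fixed, 104 (x) by 178 mm (y), rim 20 mm high; origin: centre of its underside, z up. Round pockets in its pulp insert, floors 4 mm, tops 17 mm above the desk, mouths bevelled 4 mm: wide one for a jar, 70 mm, at y +37 mm, x 0; narrow one for the teal spool, 51 mm (no jar fits), at y -42 mm, x 0. 
- jar_pink_mid (a point): centre (half-way up) of the closed confetti jar with pink-and-purple contents and a white lid; 61 mm in diameter, 92 mm tall with the screw lid (top 18 mm, 58 mm in diameter), 0.11 to 0.23 kg; z axis up. Stands by mistake in the wide pocket of the blue tray; belongs in the pink tray. Grip lid or upper half from above
- jar_blue_mid (a point): centre (half-way up) of the closed confetti jar with blue contents and a brown lid; 61 mm in diameter, 92 mm tall with the screw lid (top 18 mm, 58 mm in diameter), 0.11 to 0.23 kg; z axis up. Stands by mistake in the wide pocket of the pink tray; belongs in the blue tray. Grip lid or upper half from above
- spool_pink_mid (a point): centre (half-way up) of the spool of pink ribbon with black end discs, the upper one with a label of the ribbon colour, upright on the desk in the front row; 54 mm in diameter, 64 mm tall, 0.05 to 0.13 kg, solid: grip its side in the upper half, from above; z axis up. It goes in the pink tray.
- spool_teal_mid (a point): centre (half-way up) of the spool of teal (dark blue-green) ribbon with black end discs, the upper one with a label of the ribbon colour, upright on the desk in the front row; 44 mm in diameter, 90 mm tall, 0.05 to 0.13 kg, solid: grip its side in the upper half, from above; z axis up. It goes in the blue tray.
- spool_green_mid (a point): centre (half-way up) of the spool of bright green ribbon with black end discs, the upper one with a label of the ribbon colour, upright on the desk in the front row; 48 mm in diameter, 100 mm tall, 0.05 to 0.13 kg, solid: grip its side in the upper half, from above; z axis up. Not wanted: leave it.
- spool_gold_mid (a point): centre (half-way up) of the spool of gold-brown (orange-brown) ribbon with black end discs, the upper one with a label of the ribbon colour, upright on the desk in the front row; 60 mm in diameter, 75 mm tall, 0.05 to 0.13 kg, solid: grip its side in the upper half, from above; z axis up. Not wanted: leave it.
There are look-alikes about, which are no part of the job. Of the things that look like the part that bears jar_pink_mid, the larger one is meant.

How it is judged:
At the end, for the whole second after the job is handed in: Each jar and spool stands in its own pocket of the tray of its colour: within 10 mm of the pocket centre along both tray axes, foot at most 8 mm above the desk, upright within 0.1 rad, at rest; the green and gold-brown spools are within 25 mm of where they stood (x of jar_pink_mid in the frame of tray_pink between -0.01 and 0.01 m and y of jar_pink_mid in the frame of tray_pink between 0.027 and 0.047 m and z of jar_pink_mid in the frame of tray_pink between 0.046 and 0.054 m and angle between each of jar_pink_mid, jar_blue_mid, spool_pink_mid, spool_teal_mid's own z axis and vertical below 0.1 rad and linear speed of each of jar_pink, jar_blue, spool_pink, spool_teal below 0.02 m/s and x of jar_blue_mid in the frame of tray_blue between -0.01 and 0.01 m and y of jar_blue_mid in the frame of tray_blue between 0.027 and 0.047 m and z of jar_blue_mid in the frame of tray_blue between 0.046 and 0.054 m and x of spool_pink_mid in the frame of tray_pink between -0.01 and 0.01 m and y of spool_pink_mid in the frame of tray_pink between -0.052 and -0.032 m and z of spool_pink_mid in the frame of tray_pink between 0.032 and 0.04 m and x of spool_teal_mid in the frame of tray_blue between -0.01 and 0.01 m and y of spool_teal_mid in the frame of tray_blue between -0.052 and -0.032 m and z of spool_teal_mid in the frame of tray_blue between 0.045 and 0.053 m and distance of each of spool_green_mid, spool_gold_mid from where it was at the start of the episode below 0.025 m); the robot touches nothing.
It fails at once if a jar is dropped (falls free at over 0.6 m/s, some 2 cm) ((linear speed of jar_pink above 0.6 m/s and contact force between jar_pink and the fingers below 0.05 N) or (linear speed of jar_blue above 0.6 m/s and contact force between jar_blue and the fingers below 0.05 N)).
It fails at once if a jar is tipped over (more than 0.6 rad from upright) (angle between any of jar_pink_mid, jar_blue_mid's own z axis and vertical above 0.6 rad).
It fails at once if the green or the gold-brown spool is knocked away (more than 40 mm) (distance of any of spool_green_mid, spool_gold_mid from where it was at the start of the episode above 0.04 m).
It also fails if it takes over 131 s, if anything falls off the work surface, if the arm or the gripper's body presses on something with over 40 N, if the wrist force passes 120 N, or if a joint passes its speed limit or range.

## Working session

There is one attempt and no reset: what is moved stays moved. The work goes in short steps, Python scripts to look and compute and a tool call to move; the robot and the scene stay as the last step left them, time stands still between calls to the robot, and variables do not carry over. Pictures are saved under pics/ and viewed, at most 14 in all, crops included, and the job is handed in when it is done.

Besides the shell and the picture viewer there is one more tool, called after "Call:" as name(argument=value, ...) on one line, values as JSON. drive_tool: Moves the arm, as the interface text tells. Its arguments: {"type":"object","properties":{"travel":{"type":"array"},"rotation":{"type":"array"},"hand":{"type":"array"},"grip_force":{"type":"number"}},"required":["travel","rotation","hand"]}

```bash
ls; mkdir -p pics
cat > h.py <<'E'
import numpy as np, cv2
from bench import ctrl
def cam(n):
    c=ctrl.read_camera(n); h=c["pixels"].shape[0]
    f=h/2/np.tan(np.radians(c["fov_y"])/2)
    c["K"]=np.array([[f,0,c["cx"]],[0,f,c["cy"]],[0,0,1]]); c["R"]=cv2.Rodrigues(np.array(c["rvec"],float))[0]; c["t"]=np.array(c["tvec"],float).ravel()
    return c
def cloud(c):
    d=c["depth"]; v,u=np.mgrid[:d.shape[0],:d.shape[1]]
    p=np.stack([u,v,np.ones_like(u)],-1)@np.linalg.inv(c["K"]).T*d[...,None]
    return (p-c["t"])@c["R"]
def ray(c,u,v,z):
    o=-c["R"].T@c["t"]; r=c["R"].T@np.linalg.inv(c["K"])@[u,v,1]
    return o+r*(z-o[2])/r[2]
E
python3 - <<'E'
from h import *
for n in("top","side"):
    c=cam(n); cv2.imwrite(f"pics/{n}0.png",c["pixels"]); print(n,c["fov_y"],-c["R"].T@c["t"],(c["depth"]>0).mean())
o=ctrl.get_obs();print(o["tcp_pos"],o["tcp_rot"],o["clock"],o["gripper_width"])
E
```

```text
pics
top 45.53906569046628 [0.40836261 0.07570003 1.28235834] 0.99627685546875
side 43.791543890525105 [ 0.368425   -0.63963644  1.06684855] 0.9960479736328125
[ 0.15241614 -0.50197393  0.20662155] [-6.96462937e-04  9.89157697e-01  1.46855552e-01 -1.09378816e-04] 0.1 1.0030764166316841
```

View pics/top0.png

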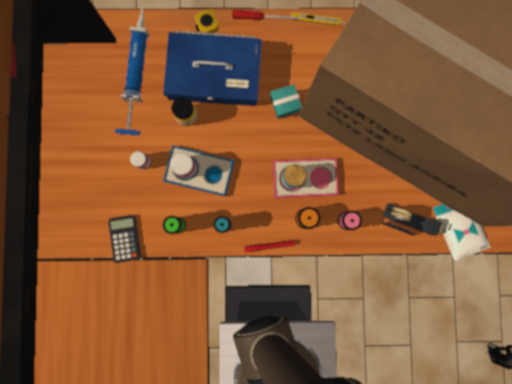

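View pics/side0.png

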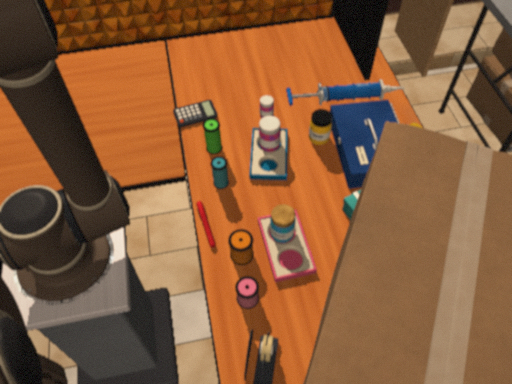

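Top view: the pink jar candidates are the white lids at (183,162), which is larger and in the blue tray, and (139,159), which is small and on the desk. I choose the first. For the blue jar they are the brown lid at (293,176) in the pink tray and the black-lidded jar at (183,110), so again the first. The spools are green (173,224), teal (222,224), gold (308,217) and pink (350,220). A large carton stands to the right. Next I measure from depth.

Run:
```python
from h import *
c=cam("top"); P=cloud(c); im=c["pixels"]
cv2.imwrite("pics/crop.png",cv2.resize(im[90:260,90:420],None,fx=2.4,fy=2.4,interpolation=cv2.INTER_CUBIC))
s=cam("side"); S=cloud(s)
cand=dict(jp=(183,162,.096),jb=(293,176,.096),sm=(139,159,0),g=(173,224,.1),t=(222,224,.09),o=(308,217,.075),p=(350,220,.064))
for k,(u,v,h) in cand.items():
    q=P[v-2:v+3,u-2:u+3].reshape(-1,3).mean(0); out=[q]
    for A in (P,S):
        m=(abs(A[...,2]-q[2])<.006)&(np.hypot(A[...,0]-q[0],A[...,1]-q[1])<.045)
        xy=A[m][:,:2].astype(np.float32)
        if len(xy)>5:(cx,cy),r=cv2.minEnclosingCircle(xy); out+=[(round(cx,4),round(cy,4),round(2*r,4),len(xy))]
    print(k,*out)
# trays: coloured rims
hsv=cv2.cvtColor(im,cv2.COLOR_BGR2HSV)
for k,(u,v) in dict(blue=(200,171),pink=(307,177)).items():
    m=(P[...,2]>.010)&(P[...,2]<.035); m=m.astype(np.uint8)
    w=np.zeros_like(m); w[v-32:v+33,u-45:u+46]=1
    n,l,st,_=cv2.connectedComponentsWithStats(m*w)
    i=1+np.argmax(st[1:,4]); q=P[l==i]
    (ce,si,a)=cv2.minAreaRect(q[:,:2].astype(np.float32)); print(k,ce,si,a,st[i],np.median(q[:,2]))
# carton
q=P[(P[...,2]>.12)&(P[...,1]<.25)&(P[...,0]>.15)]
print("tall",q.min(0),q.max(0))
for x in np.arange(.2,.9,.1):
    r=q[abs(q[:,0]-x)<.02]; print(round(x,1), len(r) and (r[:,1].max(),r[:,2].max()))
```

```text
jp [0.58107585 0.24583606 0.09546317] (0.5771, 0.2499, 0.0587, 382) (0.5794, 0.2507, 0.0614, 277)
jb [ 0.54124706 -0.04106281  0.09535727] (0.5438, -0.0464, 0.0588, 382) (0.547, -0.0469, 0.06, 413)
sm [0.59492084 0.36787727 0.06429736] (0.5962, 0.3711, 0.0424, 182) (0.6001, 0.3705, 0.0466, 127)
g [0.41987965 0.27048624 0.10120459] (0.4182, 0.274, 0.0482, 273) (0.4238, 0.2751, 0.0533, 189)
t [0.41844493 0.14539434 0.09022504] (0.4172, 0.1461, 0.0435, 219) (0.4205, 0.1464, 0.0463, 193)
o [ 0.4342206  -0.08049306  0.07597112] (0.432, -0.0831, 0.0603, 398) (0.4364, -0.0828, 0.062, 451)
p [ 0.42517258 -0.19422957  0.06301169] (0.4237, -0.199, 0.0544, 316) (0.4281, -0.198, 0.0554, 419)
blue (0.5679783821105957, 0.21451395750045776) (0.17841801047325134, 0.10467278212308884) 75.7933578491211 [ 163  146   71   51 1543] 0.016939962945152136
pink (0.5444780588150024, -0.08370156586170197) (0.10429632663726807, 0.17865034937858582) 1.5605549812316895 [ 273  159   66   39 1468] 0.016873134089214495
tall [ 0.15001347 -0.57310979  0.12004433] [0.90693121 0.11418624 1.28235834]
0.2 (np.float64(0.0632554672166556), np.float64(0.6795531627554839))
0.3 0
0.4 (np.float64(0.0757000297361828), np.float64(1.2823583441736732))
0.5 (np.float64(-0.38255080929305274), np.float64(0.4022295160085634))
0.6 (np.float64(-0.2159199679458097), np.float64(0.4058827873733333))
0.7 (np.float64(-0.07451784784641942), np.float64(0.4053863433952539))
0.8 (np.float64(-0.1057243218477043), np.float64(0.4098304399212433))
```

View pics/crop.png

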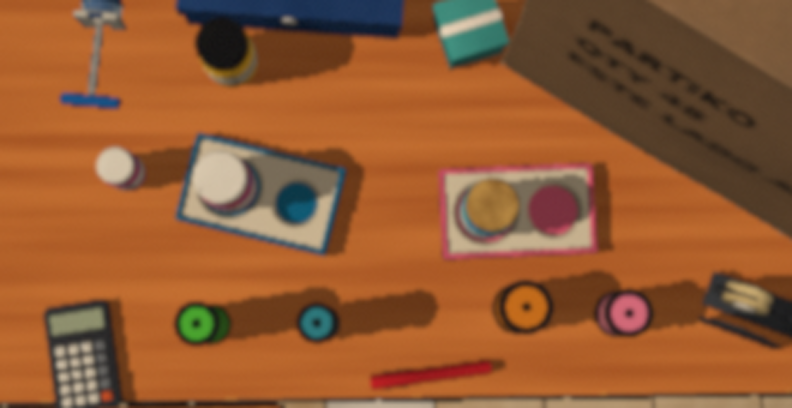

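Crop: this confirms the choice. The big white-lidded jar is in the blue tray at (222,182), clear of the small one at (117,166). The brown-lidded jar is in the pink tray at (491,205). The measured diameters and heights match the description, and the tray sizes come out at 178×104 mm. The side view reads about 3–4 mm more in x than the top view, so I use the mean.

```bash
cat >> h.py <<'E'
from scipy.spatial.transform import Rotation as Ro
def rot(a):  # tool down, closing line (tool y) at world angle a deg
    y=np.array([np.cos(np.radians(a)),np.sin(np.radians(a)),0]); z=np.array([0,0,-1.]); return Ro.from_matrix(np.stack([np.cross(y,z),y,z],1))
def plan(*poses):
    o=ctrl.get_obs(); q=o["tcp_rot"]; R=Ro.from_quat([q[1],q[2],q[3],q[0]]); p=np.array(o["tcp_pos"])
    print("t",round(o["clock"],2),"tcp",p.round(4),"w",round(o["gripper_width"],3),"f",np.round(o["ft_force"],1),o["gripper_force"])
    for x,y,z,a in poses:
        print((x,y,z,a),"travel",(R.inv().apply(np.array([x,y,z])-p)/.8).round(4),"rot",((R.inv()*rot(a)).as_rotvec()/(np.pi/2)).round(4))
E
python3 -c "
from h import *
plan((.5455,-.0465,.20,1.5))"
```

```text
t 0.2 tcp [ 0.1524 -0.5021  0.2068] w 0.996 f [0.1 0.5 0.2] 0.0
(0.5455, -0.0465, 0.2, 1.5) travel [ 0.6356 -0.4022  0.0089] rot [-6.00e-04 -4.00e-04 -8.29e-01]
```

Call:
drive_tool(travel=[[0.1, -0.065, 0], [0.2, -0.13, 0], [0.3, -0.19, 0], [0.4, -0.25, 0], [0.5, -0.316, 0], [0.6, -0.38, 0.005], [0.6355, -0.402, 0.009], [0.6355, -0.402, 0.009], [0.6355, -0.402, 0.009], [0.6355, -0.402, 0.009], [0.6355, -0.402, 0.009], [0.6355, -0.402, 0.009], [0.6355, -0.402, 0.009], [0.6355, -0.402, 0.009], [0.6355, -0.402, 0.009], [0.6355, -0.402, 0.009]], rotation=[[0, 0, -0.09], [0, 0, -0.18], [0, 0, -0.27], [0, 0, -0.36], [0, 0, -0.45], [0, 0, -0.54], [0, 0, -0.63], [0, 0, -0.72], [0, 0, -0.81], [0, 0, -0.829], [0, 0, -0.829], [0, 0, -0.829], [0, 0, -0.829], [0, 0, -0.829], [0, 0, -0.829], [0, 0, -0.829]], hand=[1, 1, 1, 1, 1, 1, 1, 1, 1, 1, 1, 1, 1, 1, 1, 1], grip_force=40)

```text
clock: 1.8
tcp_pos: [0.5448, -0.048, 0.2004]
tcp_rot: [0.0, 0.698, 0.716, -0.0]
ft_force: [0.8, 0.9, 0.8]
gripper_width: 0.998
gripper_force: 0.0
```

```bash
python3 -c "
from h import *
c=cam('wrist'); cv2.imwrite('pics/w1.png',c['pixels'])
P=cloud(c); m=(abs(P[...,2]-.0955)<.006)&(np.hypot(P[...,0]-.5455,P[...,1]+.0465)<.06)
print(m.sum(), cv2.minEnclosingCircle(P[m][:,:2].astype(np.float32)))
plan((.5455,-.0465,.20,1.5),(.5455,-.0465,.038,1.5))"
```

```text
3582 ((0.5453888177871704, -0.04683825001120567), 0.029370993375778198)
t 1.85 tcp [ 0.5449 -0.0481  0.2005] w 1.0 f [ 0.1 -1.  -0.2] 0.0
(0.5455, -0.0465, 0.2, 1.5) travel [0.0019 0.0008 0.0006] rot [ 0.0002  0.0001 -0.0012]
(0.5455, -0.0465, 0.038, 1.5) travel [0.002  0.0007 0.2031] rot [ 0.0002  0.0001 -0.0012]
```

View pics/w1.png

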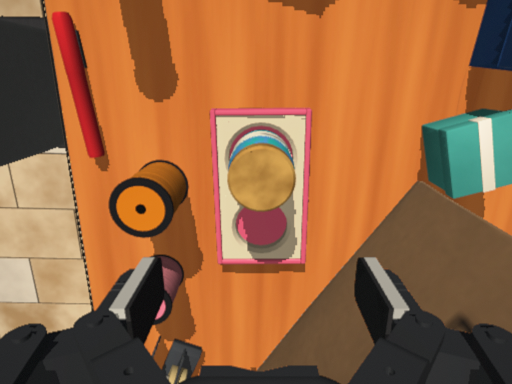

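The wrist view shows the brown lid at (262,178) between the open fingers, with the tray square to the closing line. Its centre (0.5454, -0.0468) agrees with the averaged estimate, so I descend and grip.

Call:
drive_tool(travel=[[0.001, 0.0007, 0.04], [0.0018, 0.0007, 0.08], [0.0018, 0.0007, 0.11], [0.0018, 0.0007, 0.14], [0.0018, 0.0007, 0.17], [0.0018, 0.0007, 0.19], [0.0018, 0.0007, 0.203], [0.0018, 0.0007, 0.203], [0.0018, 0.0007, 0.203], [0.0018, 0.0007, 0.203], [0.0018, 0.0007, 0.203], [0.0018, 0.0007, 0.203], [0.0018, 0.0007, 0.203], [0.0018, 0.0007, 0.203], [0.0018, 0.0007, 0.203], [0.0018, 0.0007, 0.203]], rotation=[[0, 0, 0], [0, 0, 0], [0, 0, 0], [0, 0, 0], [0, 0, 0], [0, 0, 0], [0, 0, 0], [0, 0, 0], [0, 0, 0], [0, 0, 0], [0, 0, 0], [0, 0, 0], [0, 0, 0], [0, 0, 0], [0, 0, 0], [0, 0, 0]], hand=[1, 1, 1, 1, 1, 1, 1, 1, 0.6, 0.6, 0.6, 0.6, 0.6, 0.6, 0.6, 0.6], grip_force=40)

```text
clock: 3.45
tcp_pos: [0.5471, -0.0456, 0.0392]
tcp_rot: [0.001, 0.698, 0.716, 0.001]
ft_force: [0.1, -1.1, 6.1]
gripper_width: 0.671
gripper_force: 44.1
```

```bash
python3 -c "
from h import *
plan((.545,-.047,.16,1.5),(.43,.03,.16,1.5),(.43,.03,.034,1.5))"
```

```text
t 3.45 tcp [ 0.5471 -0.0456  0.0392] w 0.671 f [ 0.1 -1.1  6.1] 44.14854513597675
(0.545, -0.047, 0.16, 1.5) travel [-0.0017 -0.0023 -0.151 ] rot [ 0.0017  0.0004 -0.    ]
(0.43, 0.03, 0.16, 1.5) travel [ 0.0982 -0.1435 -0.1514] rot [ 0.0017  0.0004 -0.    ]
(0.43, 0.03, 0.034, 1.5) travel [ 0.0983 -0.1439  0.0061] rot [ 0.0017  0.0004 -0.    ]
```

Call:
drive_tool(travel=[[0, 0, -0.01], [0, 0, -0.03], [0, 0, -0.055], [0, 0, -0.085], [0, 0, -0.115], [0, 0, -0.14], [0, 0, -0.15], [0.015, -0.022, -0.15], [0.04, -0.058, -0.15], [0.065, -0.095, -0.15], [0.085, -0.125, -0.15], [0.096, -0.14, -0.15], [0.098, -0.143, -0.15], [0.098, -0.143, -0.15], [0.098, -0.143, -0.15], [0.098, -0.143, -0.15]], rotation=[[0, 0, 0], [0, 0, 0], [0, 0, 0], [0, 0, 0], [0, 0, 0], [0, 0, 0], [0, 0, 0], [0, 0, 0], [0, 0, 0], [0, 0, 0], [0, 0, 0], [0, 0, 0], [0, 0, 0], [0, 0, 0], [0, 0, 0], [0, 0, 0]], hand=[0.5, 0.5, 0.5, 0.5, 0.5, 0.5, 0.5, 0.5, 0.5, 0.5, 0.5, 0.5, 0.5, 0.5, 0.5, 0.5], grip_force=50)

```text
clock: 5.05
tcp_pos: [0.4305, 0.0295, 0.1575]
tcp_rot: [0.0, 0.698, 0.716, -0.0]
ft_force: [0.6, 0.9, -0.5]
gripper_width: 0.671
gripper_force: 54.3
```

```bash
python3 -c "
from h import *
plan((.43,.03,.16,1.5),(.43,.03,.036,1.5))
c=cam('side'); P=cloud(c); cv2.imwrite('pics/s1.png',cv2.resize(c['pixels'][80:300,150:350],None,fx=2.5,fy=2.5))
m=(np.hypot(P[...,0]-.43,P[...,1]-.03)<.04)&(P[...,2]>.04)
print(P[m][:,2].min())
w=cam('wrist'); W=cloud(w); cv2.imwrite('pics/w2.png',w['pixels'])"
```

```text
t 5.05 tcp [0.4305 0.0295 0.1575] w 0.671 f [ 0.6  0.9 -0.5] 54.33374670923513
(0.43, 0.03, 0.16, 1.5) travel [ 0.0006 -0.0006 -0.0031] rot [-0.0001  0.0001 -0.0005]
(0.43, 0.03, 0.036, 1.5) travel [ 0.0006 -0.0006  0.1519] rot [-0.0001  0.0001 -0.0005]
0.12589471229901836
```

View pics/s1.png

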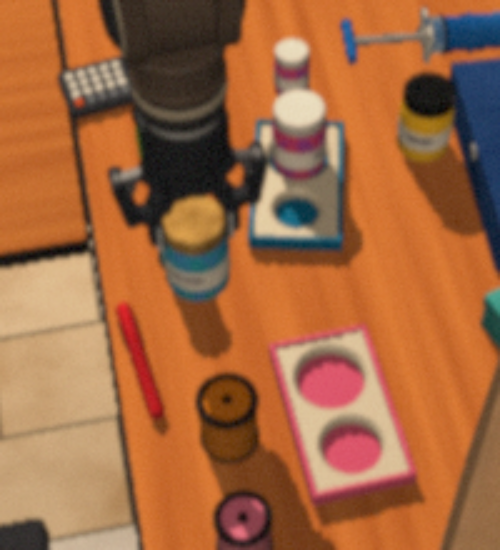

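The side crop shows the blue jar held upright (190,250) above its spot, and both pink pockets empty at (330,378) and (350,443). I set it down.

Call:
drive_tool(travel=[[0, 0, 0.03], [0, 0, 0.065], [0, 0, 0.1], [0, 0, 0.125], [0, 0, 0.14], [0, 0, 0.147], [0, 0, 0.15], [0, 0, 0.152], [0, 0, 0.152], [0, 0, 0.152], [0, 0, 0.152]], rotation=[[0, 0, 0], [0, 0, 0], [0, 0, 0], [0, 0, 0], [0, 0, 0], [0, 0, 0], [0, 0, 0], [0, 0, 0], [0, 0, 0], [0, 0, 0], [0, 0, 0]], hand=[0.5, 0.5, 0.5, 0.5, 0.5, 0.5, 0.5, 0.5, 0.5, 0.5, 0.5])

```text
clock: 6.25
tcp_pos: [0.4301, 0.03, 0.0366]
tcp_rot: [0.0, 0.698, 0.716, 0.0]
ft_force: [0.2, -0.1, -1.3]
gripper_width: 0.667
gripper_force: 54.3
```

Call:
drive_tool(travel=[[0, 0, 0.001], [0, 0, 0.002], [0, 0, 0.002], [0, 0, 0.002]], rotation=[[0, 0, 0], [0, 0, 0], [0, 0, 0], [0, 0, 0]], hand=[0.5, 0.5, 0.5, 0.5])

```text
clock: 6.65
tcp_pos: [0.4299, 0.03, 0.0353]
tcp_rot: [0.0, 0.698, 0.716, 0.0]
ft_force: [-2.6, 0.8, 6.1]
gripper_width: 0.668
gripper_force: 55.3
```

Contact at about 6 N, so the foot is down. I release, rise and go over the pink jar.

Call:
drive_tool(travel=[[0, 0, -0.001], [0, 0, -0.001], [0, 0, -0.001], [0, 0, -0.001], [0, 0, -0.001], [0, 0, -0.001], [0, 0, -0.03], [0, 0, -0.07], [0, 0, -0.11], [0, 0, -0.15], [0, 0, -0.19], [0, 0, -0.206], [0, 0, -0.206]], rotation=[[0, 0, 0], [0, 0, 0], [0, 0, 0], [0, 0, 0], [0, 0, 0], [0, 0, 0], [0, 0, 0], [0, 0, 0], [0, 0, 0], [0, 0, 0], [0, 0, 0], [0, 0, 0], [0, 0, 0]], hand=[0.75, 0.85, 1, 1, 1, 1, 1, 1, 1, 1, 1, 1, 1])

```text
clock: 7.95
tcp_pos: [0.4307, 0.03, 0.2007]
tcp_rot: [0.001, 0.698, 0.716, 0.001]
ft_force: [0.0, -0.2, -0.3]
gripper_width: 1.0
gripper_force: 0.0
```

```bash
python3 -c "
from h import *
plan((.578,.2503,.20,-14.2))"
```

```text
t 7.95 tcp [0.4307 0.03   0.2007] w 1.0 f [ 0.  -0.2 -0.3] 0.0
(0.578, 0.2503, 0.2, -14.2) travel [0.2705 0.1912 0.0015] rot [ 0.002  -0.0004  0.1744]
```

Call:
drive_tool(travel=[[0.05, 0.035, 0], [0.1, 0.07, 0], [0.15, 0.105, 0], [0.2, 0.14, 0], [0.25, 0.177, 0.001], [0.2705, 0.191, 0.001], [0.2705, 0.191, 0.001], [0.2705, 0.191, 0.001], [0.2705, 0.191, 0.001], [0.2705, 0.191, 0.001]], rotation=[[0, 0, 0.05], [0, 0, 0.1], [0, 0, 0.15], [0, 0, 0.1745], [0, 0, 0.1745], [0, 0, 0.1745], [0, 0, 0.1745], [0, 0, 0.1745], [0, 0, 0.1745], [0, 0, 0.1745]], hand=[1, 1, 1, 1, 1, 1, 1, 1, 1, 1])

```text
clock: 8.95
tcp_pos: [0.5762, 0.2492, 0.1987]
tcp_rot: [0.0, 0.789, 0.614, -0.0]
ft_force: [0.2, -0.9, 0.4]
gripper_width: 0.998
gripper_force: 0.0
```

```bash
python3 -c "
from h import *
c=cam('wrist'); cv2.imwrite('pics/w3.png',c['pixels'])
P=cloud(c); m=(abs(P[...,2]-.0955)<.006)&(np.hypot(P[...,0]-.578,P[...,1]-.2503)<.06)
(x,y),r=cv2.minEnclosingCircle(P[m][:,:2].astype(np.float32)); print(x,y,r)
plan((x,y,.20,-14.2),(x,y,.039,-14.2))"
```

```text
0.5791519284248352 0.25014111399650574 0.02954915165901184
t 9.0 tcp [0.5764 0.2492 0.199 ] w 0.998 f [-0.  -0.5 -0.3] 0.0
(0.5791519284248352, 0.25014111399650574, 0.2, -14.2) travel [ 0.0019  0.0031 -0.0013] rot [ 0.0003 -0.0002 -0.0008]
(0.5791519284248352, 0.25014111399650574, 0.039, -14.2) travel [0.0019 0.003  0.2   ] rot [ 0.0003 -0.0002 -0.0008]
```

View pics/w3.png

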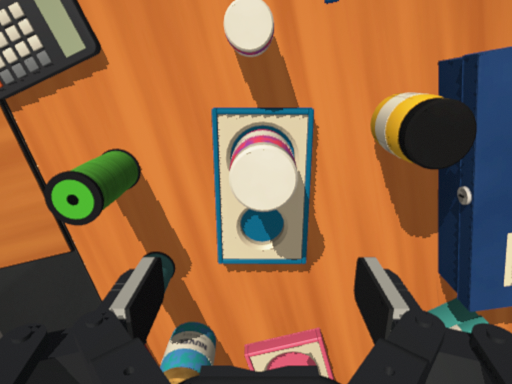

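The wrist view shows the large pink jar's white lid at (263,178), centred and square to the blue tray. Its small look-alike at (248,25) and the black-lidded jar are clear of the fingers. I grip it.

Call:
drive_tool(travel=[[0.001, 0.002, 0.04], [0.0018, 0.003, 0.08], [0.0018, 0.003, 0.11], [0.0018, 0.003, 0.14], [0.0018, 0.003, 0.17], [0.0018, 0.003, 0.19], [0.0018, 0.003, 0.2], [0.0018, 0.003, 0.2], [0.0018, 0.003, 0.2], [0.0018, 0.003, 0.2], [0.0018, 0.003, 0.2], [0.0018, 0.003, 0.2], [0.0018, 0.003, 0.2], [0.0018, 0.003, 0.2], [0.0018, 0.003, 0.2], [0.0018, 0.003, 0.2]], rotation=[[0, 0, 0], [0, 0, 0], [0, 0, 0], [0, 0, 0], [0, 0, 0], [0, 0, 0], [0, 0, 0], [0, 0, 0], [0, 0, 0], [0, 0, 0], [0, 0, 0], [0, 0, 0], [0, 0, 0], [0, 0, 0], [0, 0, 0], [0, 0, 0]], hand=[1, 1, 1, 1, 1, 1, 1, 1, 0.5, 0.5, 0.5, 0.5, 0.5, 0.5, 0.5, 0.5], grip_force=50)

```text
clock: 10.6
tcp_pos: [0.5807, 0.2515, 0.0403]
tcp_rot: [0.001, 0.789, 0.614, 0.002]
ft_force: [0.8, -0.5, 6.3]
gripper_width: 0.669
gripper_force: 54.4
```

```bash
python3 -c "
from h import *
plan((.5452,-.0467,.17,1.5))"
```

```text
t 10.6 tcp [0.5807 0.2515 0.0403] w 0.669 f [ 0.8 -0.5  6.3] 54.368193143745884
(0.5452, -0.0467, 0.17, 1.5) travel [-0.372   0.0489 -0.1627] rot [ 0.002  -0.0009 -0.1745]
```

Call:
drive_tool(travel=[[0, 0, -0.01], [0, 0, -0.03], [0, 0, -0.06], [0, 0, -0.09], [0, 0, -0.12], [0, 0, -0.15], [0, 0, -0.1625], [-0.025, 0.003, -0.1625], [-0.06, 0.008, -0.1625], [-0.1, 0.013, -0.1625], [-0.14, 0.018, -0.1625], [-0.18, 0.024, -0.1625], [-0.22, 0.029, -0.1625], [-0.26, 0.034, -0.1625], [-0.3, 0.04, -0.1625], [-0.34, 0.045, -0.1625], [-0.362, 0.048, -0.1625], [-0.372, 0.049, -0.1625], [-0.372, 0.049, -0.1625], [-0.372, 0.049, -0.1625]], rotation=[[0, 0, 0], [0, 0, 0], [0, 0, 0], [0, 0, 0], [0, 0, 0], [0, 0, 0], [0, 0, 0], [0, 0, -0.02], [0, 0, -0.04], [0, 0, -0.06], [0, 0, -0.08], [0, 0, -0.1], [0, 0, -0.12], [0, 0, -0.14], [0, 0, -0.16], [0, 0, -0.174], [0, 0, -0.1745], [0, 0, -0.1745], [0, 0, -0.1745], [0, 0, -0.1745]], hand=[0.5, 0.5, 0.5, 0.5, 0.5, 0.5, 0.5, 0.5, 0.5, 0.5, 0.5, 0.5, 0.5, 0.5, 0.5, 0.5, 0.5, 0.5, 0.5, 0.5])

```text
clock: 12.6
tcp_pos: [0.5443, -0.0464, 0.1682]
tcp_rot: [-0.0, 0.698, 0.716, -0.0]
ft_force: [0.3, 0.1, -1.2]
gripper_width: 0.67
gripper_force: 53.9
```

Run:
```python
from h import *
w=cam("wrist"); W=cloud(w); cv2.imwrite('pics/w4.png',w['pixels'])
s=cam("side"); S=cloud(s); t=cam("top"); T=cloud(t)
for n,A in(("w",W),("s",S),("t",T)):
    for k,(x0,y0) in dict(pink=(.5462,-.0837),blue=(.5694,.2149)).items():
        m=(abs(A[...,2]-.0175)<.006)&(abs(A[...,0]-x0)<.09)&(abs(A[...,1]-y0)<.12)
        if m.sum()>50:
            q=A[m]; print(n,k,m.sum(),cv2.minAreaRect(q[:,:2].astype(np.float32)))
plan((.5452,-.0467,.17,1.5),(.5452,-.0467,.045,1.5))
```

```text
w pink 5202 ((0.5277519822120667, -0.029839053750038147), (0.1296881139278412, 0.14469686150550842), 88.954345703125)
s pink 1708 ((0.5287207961082458, -0.08415227383375168), (0.14498411118984222, 0.18005816638469696), 1.3478617668151855)
s blue 462 ((0.5446116328239441, 0.22199860215187073), (0.1814812868833542, 0.047968871891498566), 75.49309539794922)
t pink 424 ((0.5418767333030701, -0.023310646414756775), (0.10480935126543045, 0.059329837560653687), 3.7435286045074463)
t blue 1577 ((0.5677792429924011, 0.21417534351348877), (0.1781056672334671, 0.1047668531537056), 75.3223876953125)
t 12.75 tcp [ 0.5445 -0.0461  0.1684] w 0.67 f [ 0.5 -0.1 -0.3] 53.944764429470524
(0.5452, -0.0467, 0.17, 1.5) travel [-0.0008  0.0008 -0.002 ] rot [-0.0001 -0.0001  0.0009]
(0.5452, -0.0467, 0.045, 1.5) travel [-0.0008  0.0008  0.1542] rot [-0.0001 -0.0001  0.0009]
```

View pics/w4.png

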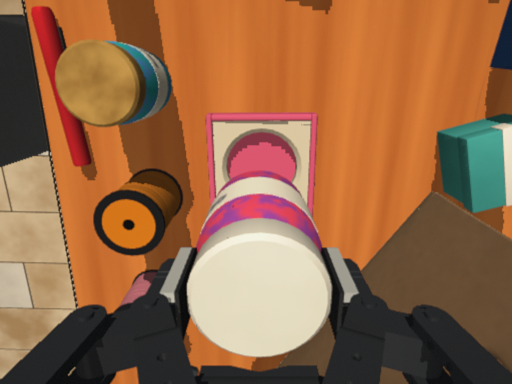

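The wrist view shows the pink jar held and centred at (260,290), in line with the pink tray's wide pocket. The parked blue jar stands upright at (110,85). I lower it.

Call:
drive_tool(travel=[[-0.0005, 0.0006, 0.03], [-0.0008, 0.0008, 0.06], [-0.0008, 0.0008, 0.09], [-0.0008, 0.0008, 0.115], [-0.0008, 0.0008, 0.13], [-0.0008, 0.0008, 0.14], [-0.0008, 0.0008, 0.147], [-0.0008, 0.0008, 0.153], [-0.0008, 0.0008, 0.157], [-0.0008, 0.0008, 0.16], [-0.0008, 0.0008, 0.16], [-0.0008, 0.0008, 0.16]], rotation=[[0, 0, 0], [0, 0, 0], [0, 0, 0], [0, 0, 0], [0, 0, 0], [0, 0, 0], [0, 0, 0], [0, 0, 0], [0, 0, 0], [0, 0, 0], [0, 0, 0], [0, 0, 0]], hand=[0.5, 0.5, 0.5, 0.5, 0.5, 0.5, 0.5, 0.5, 0.5, 0.5, 0.5, 0.5])

```text
clock: 13.95
tcp_pos: [0.5453, -0.0477, 0.0408]
tcp_rot: [0.0, 0.698, 0.716, 0.0]
ft_force: [1.1, 0.5, -0.6]
gripper_width: 0.668
gripper_force: 54.0
```

Call:
drive_tool(travel=[[0, 0, 0.001], [0, 0, 0.002], [0, 0, 0.003], [0, 0, 0.003], [0, 0, 0.003]], rotation=[[0, 0, 0], [0, 0, 0], [0, 0, 0], [0, 0, 0], [0, 0, 0]], hand=[0.5, 0.5, 0.5, 0.5, 0.5])

```text
clock: 14.45
tcp_pos: [0.5455, -0.0478, 0.0402]
tcp_rot: [0.001, 0.698, 0.716, 0.001]
ft_force: [-4.9, -0.0, 11.8]
gripper_width: 0.664
gripper_force: 55.4
```

Contact came at the same height as at the grasp, so the jar is on the pocket floor. I release, rise and go to the parked jar.

Call:
drive_tool(travel=[[0, 0, -0.002], [0, 0, -0.002], [0, 0, -0.002], [0, 0, -0.002], [0, 0, -0.002], [0, 0, -0.002], [0, 0, -0.03], [0, 0, -0.07], [0, 0, -0.11], [0, 0, -0.15], [0, 0, -0.19], [0, 0, -0.2], [0.04, -0.06, -0.2], [0.08, -0.12, -0.2], [0.096, -0.143, -0.2], [0.096, -0.143, -0.2], [0.096, -0.143, -0.2], [0.096, -0.143, -0.2]], rotation=[[0, 0, 0], [0, 0, 0], [0, 0, 0], [0, 0, 0], [0, 0, 0], [0, 0, 0], [0, 0, 0], [0, 0, 0], [0, 0, 0], [0, 0, 0], [0, 0, 0], [0, 0, 0], [0, 0, 0], [0, 0, 0], [0, 0, 0], [0, 0, 0], [0, 0, 0], [0, 0, 0]], hand=[0.75, 0.85, 1, 1, 1, 1, 1, 1, 1, 1, 1, 1, 1, 1, 1, 1, 1, 1])

```text
clock: 16.25
tcp_pos: [0.4294, 0.0259, 0.1978]
tcp_rot: [0.0, 0.698, 0.716, -0.0]
ft_force: [-0.3, -0.9, -0.1]
gripper_width: 1.001
gripper_force: 0.0
```

```bash
cat >> h.py <<'E'
def disc(c,x,y,z,rad=.045):
    P=cloud(c); m=(abs(P[...,2]-z)<.005)&(np.hypot(P[...,0]-x,P[...,1]-y)<rad)
    if m.sum()<10: return None
    (a,b),r=cv2.minEnclosingCircle(P[m][:,:2].astype(np.float32)); return np.round([a,b,2*r,P[m][:,2].mean(),np.ptp(P[m][:,2])],4)
E
python3 - <<'E'
from h import *
w=cam("wrist"); t=cam("top")
d=disc(w,.43,.03,.0915); print(d,"jp",disc(w,.545,-.047,.0955),disc(t,.545,-.047,.0955))
plan((d[0],d[1],.2,1.5),(d[0],d[1],.0355,1.5))
E
```

```text
[0.4285 0.0289 0.0589 0.0918 0.0075] jp [ 0.5441 -0.0483  0.059   0.0956  0.008 ] [ 0.5442 -0.048   0.058   0.0953  0.0093]
t 16.35 tcp [0.4295 0.0257 0.1977] w 0.996 f [-0.4 -0.7  0.7] 0.0
(np.float64(0.4285), np.float64(0.0289), 0.2, 1.5) travel [ 0.0041 -0.0011 -0.0029] rot [-0.0003  0.0001 -0.0005]
(np.float64(0.4285), np.float64(0.0289), 0.0355, 1.5) travel [ 0.0041 -0.001   0.2027] rot [-0.0003  0.0001 -0.0005]
```

Call:
drive_tool(travel=[[0.002, -0.001, 0.04], [0.004, -0.001, 0.08], [0.004, -0.001, 0.11], [0.004, -0.001, 0.14], [0.004, -0.001, 0.17], [0.004, -0.001, 0.19], [0.004, -0.001, 0.202], [0.004, -0.001, 0.202], [0.004, -0.001, 0.202], [0.004, -0.001, 0.202], [0.004, -0.001, 0.202], [0.004, -0.001, 0.202], [0.004, -0.001, 0.202], [0.004, -0.001, 0.202], [0.004, -0.001, 0.202], [0.004, -0.001, 0.202]], rotation=[[0, 0, 0], [0, 0, 0], [0, 0, 0], [0, 0, 0], [0, 0, 0], [0, 0, 0], [0, 0, 0], [0, 0, 0], [0, 0, 0], [0, 0, 0], [0, 0, 0], [0, 0, 0], [0, 0, 0], [0, 0, 0], [0, 0, 0], [0, 0, 0]], hand=[1, 1, 1, 1, 1, 1, 1, 1, 0.5, 0.5, 0.5, 0.5, 0.5, 0.5, 0.5, 0.5], grip_force=50)

```text
clock: 17.95
tcp_pos: [0.4289, 0.0293, 0.0378]
tcp_rot: [0.001, 0.698, 0.716, 0.001]
ft_force: [0.5, -0.5, 6.0]
gripper_width: 0.667
gripper_force: 52.7
```

```bash
python3 -c "
from h import *
plan((.5785,.2505,.17,-14.2))"
```

```text
t 17.95 tcp [0.4289 0.0293 0.0378] w 0.667 f [ 0.5 -0.5  6. ] 52.66371373610582
(0.5785, 0.2505, 0.17, -14.2) travel [ 0.2715  0.1946 -0.1648] rot [ 0.0016 -0.0002  0.1745]
```

Call:
drive_tool(travel=[[0, 0, -0.01], [0, 0, -0.03], [0, 0, -0.06], [0, 0, -0.09], [0, 0, -0.12], [0, 0, -0.15], [0, 0, -0.165], [0.02, 0.014, -0.165], [0.05, 0.036, -0.165], [0.08, 0.057, -0.165], [0.11, 0.079, -0.165], [0.14, 0.1, -0.165], [0.17, 0.122, -0.165], [0.2, 0.143, -0.165], [0.23, 0.165, -0.165], [0.255, 0.183, -0.165], [0.268, 0.192, -0.165], [0.2715, 0.1946, -0.165], [0.2715, 0.1946, -0.165], [0.2715, 0.1946, -0.165]], rotation=[[0, 0, 0], [0, 0, 0], [0, 0, 0], [0, 0, 0], [0, 0, 0], [0, 0, 0], [0, 0, 0], [0, 0, 0.02], [0, 0, 0.04], [0, 0, 0.06], [0, 0, 0.08], [0, 0, 0.1], [0, 0, 0.12], [0, 0, 0.14], [0, 0, 0.16], [0, 0, 0.174], [0, 0, 0.1745], [0, 0, 0.1745], [0, 0, 0.1745], [0, 0, 0.1745]], hand=[0.5, 0.5, 0.5, 0.5, 0.5, 0.5, 0.5, 0.5, 0.5, 0.5, 0.5, 0.5, 0.5, 0.5, 0.5, 0.5, 0.5, 0.5, 0.5, 0.5])

```text
clock: 19.95
tcp_pos: [0.5773, 0.2496, 0.1686]
tcp_rot: [0.0, 0.789, 0.614, -0.0]
ft_force: [0.1, -0.7, -0.8]
gripper_width: 0.666
gripper_force: 53.6
```

```bash
python3 -c "
from h import *
plan((.5785,.2505,.17,-14.2),(.5785,.2505,.043,-14.2))"
```

```text
t 19.95 tcp [0.5773 0.2496 0.1686] w 0.666 f [ 0.1 -0.7 -0.8] 53.562705620579436
(0.5785, 0.2505, 0.17, -14.2) travel [ 0.0014  0.0012 -0.0017] rot [-0.0001  0.0003 -0.0003]
(0.5785, 0.2505, 0.043, -14.2) travel [0.0015 0.0013 0.157 ] rot [-0.0001  0.0003 -0.0003]
```

Call:
drive_tool(travel=[[0.001, 0.001, 0.03], [0.0014, 0.0012, 0.06], [0.0014, 0.0012, 0.09], [0.0014, 0.0012, 0.115], [0.0014, 0.0012, 0.13], [0.0014, 0.0012, 0.14], [0.0014, 0.0012, 0.147], [0.0014, 0.0012, 0.153], [0.0014, 0.0012, 0.157], [0.0014, 0.0012, 0.159], [0.0014, 0.0012, 0.16], [0.0014, 0.0012, 0.16], [0.0014, 0.0012, 0.16]], rotation=[[0, 0, 0], [0, 0, 0], [0, 0, 0], [0, 0, 0], [0, 0, 0], [0, 0, 0], [0, 0, 0], [0, 0, 0], [0, 0, 0], [0, 0, 0], [0, 0, 0], [0, 0, 0], [0, 0, 0]], hand=[0.5, 0.5, 0.5, 0.5, 0.5, 0.5, 0.5, 0.5, 0.5, 0.5, 0.5, 0.5, 0.5])

```text
clock: 21.25
tcp_pos: [0.5793, 0.2517, 0.0418]
tcp_rot: [0.0, 0.789, 0.614, 0.001]
ft_force: [-1.9, -0.7, 5.7]
gripper_width: 0.665
gripper_force: 54.1
```

Contact at the expected height (TCP 41.8 mm), so I release, rise and go over the teal spool.

Call:
drive_tool(travel=[[0, 0, -0.001], [0, 0, -0.001], [0, 0, -0.001], [0, 0, -0.001], [0, 0, -0.001], [0, 0, -0.001], [0, 0, -0.03], [0, 0, -0.07], [0, 0, -0.11], [0, 0, -0.15], [0, 0, -0.19], [0, 0, -0.198], [-0.045, -0.041, -0.198], [-0.09, -0.082, -0.198], [-0.135, -0.123, -0.198], [-0.177, -0.162, -0.198], [-0.177, -0.162, -0.198], [-0.177, -0.162, -0.198], [-0.177, -0.162, -0.198], [-0.177, -0.162, -0.198]], rotation=[[0, 0, 0], [0, 0, 0], [0, 0, 0], [0, 0, 0], [0, 0, 0], [0, 0, 0], [0, 0, 0], [0, 0, 0], [0, 0, 0], [0, 0, 0], [0, 0, 0], [0, 0, 0], [0, 0, 0], [0, 0, 0], [0, 0, 0], [0, 0, 0], [0, 0, 0], [0, 0, 0], [0, 0, 0], [0, 0, 0]], hand=[0.75, 0.85, 1, 1, 1, 1, 1, 1, 1, 1, 1, 1, 1, 1, 1, 1, 1, 1, 1, 1])

```text
clock: 23.25
tcp_pos: [0.4195, 0.1464, 0.1985]
tcp_rot: [-0.0, 0.789, 0.614, -0.0]
ft_force: [-0.7, 0.6, -0.2]
gripper_width: 0.998
gripper_force: 0.0
```

Run:
```python
from h import *
w=cam("wrist"); t=cam("top"); cv2.imwrite('pics/w5.png',w['pixels'])
d=disc(w,.4188,.1462,.0905); print(d,"jb",disc(w,.5785,.2505,.0955),disc(t,.5785,.2505,.0955))
plan((d[0],d[1],.2,-14.2),(d[0],d[1],.045,-14.2))
```

```text
[0.4193 0.1459 0.0447 0.0902 0.0072] jb [0.5773 0.2455 0.057  0.0955 0.0078] [0.5768 0.2513 0.0586 0.0955 0.0098]
t 23.35 tcp [0.4193 0.1463 0.1984] w 1.002 f [0.2 0.1 1.1] 0.0
(np.float64(0.4193), np.float64(0.1459), 0.2, -14.2) travel [-0.0005  0.0001 -0.0019] rot [-0.0004  0.0003  0.0002]
(np.float64(0.4193), np.float64(0.1459), 0.045, -14.2) travel [-0.0005  0.0003  0.1918] rot [-0.0004  0.0003  0.0002]
```

View pics/w5.png

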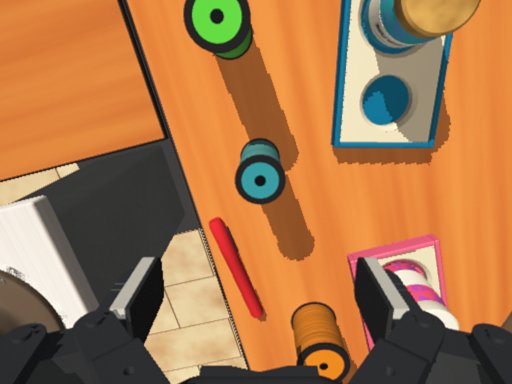

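The wrist view shows the teal spool at (260,180), centred, and the blue jar standing in its pocket with the teal pocket empty at (386,100). I grip the spool.

Call:
drive_tool(travel=[[0, 0, 0.04], [0, 0, 0.08], [0, 0, 0.12], [0, 0, 0.15], [0, 0, 0.175], [0, 0, 0.188], [0, 0, 0.192], [0, 0, 0.192], [0, 0, 0.192], [0, 0, 0.192], [0, 0, 0.192], [0, 0, 0.192], [0, 0, 0.192], [0, 0, 0.192], [0, 0, 0.192], [0, 0, 0.192], [0, 0, 0.192]], rotation=[[0, 0, 0], [0, 0, 0], [0, 0, 0], [0, 0, 0], [0, 0, 0], [0, 0, 0], [0, 0, 0], [0, 0, 0], [0, 0, 0], [0, 0, 0], [0, 0, 0], [0, 0, 0], [0, 0, 0], [0, 0, 0], [0, 0, 0], [0, 0, 0], [0, 0, 0]], hand=[1, 1, 1, 1, 1, 1, 1, 1, 0.3, 0.3, 0.3, 0.3, 0.3, 0.3, 0.3, 0.3, 0.3], grip_force=40)

```text
clock: 25.05
tcp_pos: [0.4193, 0.1461, 0.0463]
tcp_rot: [0.0, 0.789, 0.614, 0.001]
ft_force: [0.8, -0.6, 4.7]
gripper_width: 0.484
gripper_force: 39.7
```

```bash
python3 -c "
from h import *
plan((.5591,.1742,.17,-14.2))"
```

```text
t 25.05 tcp [0.4193 0.1461 0.0463] w 0.484 f [ 0.8 -0.6  4.7] 39.661486744880676
(0.5591, 0.1742, 0.17, -14.2) travel [ 0.0771  0.161  -0.1543] rot [ 0.0011 -0.0007 -0.0001]
```

Call:
drive_tool(travel=[[0, 0, -0.01], [0, 0, -0.03], [0, 0, -0.06], [0, 0, -0.09], [0, 0, -0.12], [0, 0, -0.15], [0.01, 0.02, -0.155], [0.024, 0.05, -0.155], [0.038, 0.08, -0.155], [0.053, 0.11, -0.155], [0.067, 0.14, -0.155], [0.075, 0.156, -0.155], [0.077, 0.161, -0.155], [0.077, 0.161, -0.155], [0.077, 0.161, -0.155], [0.077, 0.161, -0.155]], rotation=[[0, 0, 0], [0, 0, 0], [0, 0, 0], [0, 0, 0], [0, 0, 0], [0, 0, 0], [0, 0, 0], [0, 0, 0], [0, 0, 0], [0, 0, 0], [0, 0, 0], [0, 0, 0], [0, 0, 0], [0, 0, 0], [0, 0, 0], [0, 0, 0]], hand=[0.3, 0.3, 0.3, 0.3, 0.3, 0.3, 0.3, 0.3, 0.3, 0.3, 0.3, 0.3, 0.3, 0.3, 0.3, 0.3])

```text
clock: 26.65
tcp_pos: [0.5578, 0.1738, 0.1697]
tcp_rot: [-0.0, 0.789, 0.614, 0.0]
ft_force: [0.6, 1.1, -1.0]
gripper_width: 0.489
gripper_force: 40.6
```

```bash
python3 -c "
from h import *
plan((.5591,.1742,.17,-14.2),(.5591,.1742,.052,-14.2))"
```

```text
t 26.65 tcp [0.5578 0.1738 0.1697] w 0.489 f [ 0.6  1.1 -1. ] 40.614248514175415
(0.5591, 0.1742, 0.17, -14.2) travel [ 0.0009  0.0015 -0.0004] rot [-0. -0.  0.]
(0.5591, 0.1742, 0.052, -14.2) travel [0.0009 0.0015 0.1471] rot [-0. -0.  0.]
```

Call:
drive_tool(travel=[[0.0009, 0.001, 0.03], [0.0009, 0.0015, 0.06], [0.0009, 0.0015, 0.09], [0.0009, 0.0015, 0.11], [0.0009, 0.0015, 0.122], [0.0009, 0.0015, 0.131], [0.0009, 0.0015, 0.138], [0.0009, 0.0015, 0.144], [0.0009, 0.0015, 0.148], [0.0009, 0.0015, 0.15], [0.0009, 0.0015, 0.15], [0.0009, 0.0015, 0.15]], rotation=[[0, 0, 0], [0, 0, 0], [0, 0, 0], [0, 0, 0], [0, 0, 0], [0, 0, 0], [0, 0, 0], [0, 0, 0], [0, 0, 0], [0, 0, 0], [0, 0, 0], [0, 0, 0]], hand=[0.3, 0.3, 0.3, 0.3, 0.3, 0.3, 0.3, 0.3, 0.3, 0.3, 0.3, 0.3])

```text
clock: 27.85
tcp_pos: [0.5605, 0.1746, 0.0504]
tcp_rot: [0.0, 0.789, 0.614, 0.001]
ft_force: [-0.1, -0.8, 4.8]
gripper_width: 0.486
gripper_force: 40.9
```

The teal spool is on the floor of its pocket, as expected. I release, rise and go to the pink spool.

Call:
drive_tool(travel=[[0, 0, -0.001], [0, 0, -0.001], [0, 0, -0.001], [0, 0, -0.001], [0, 0, -0.001], [0, 0, -0.03], [0, 0, -0.08], [0, 0, -0.13], [0, 0, -0.18], [-0.05, -0.005, -0.188], [-0.11, -0.011, -0.188], [-0.17, -0.017, -0.188], [-0.23, -0.023, -0.188], [-0.29, -0.029, -0.188], [-0.35, -0.035, -0.188], [-0.41, -0.041, -0.188], [-0.47, -0.047, -0.188], [-0.493, -0.049, -0.188], [-0.493, -0.049, -0.188], [-0.493, -0.049, -0.188]], rotation=[[0, 0, 0], [0, 0, 0], [0, 0, 0], [0, 0, 0], [0, 0, 0], [0, 0, 0], [0, 0, 0], [0, 0, 0], [0, 0, 0], [0, 0, -0.03], [0, 0, -0.06], [0, 0, -0.09], [0, 0, -0.12], [0, 0, -0.15], [0, 0, -0.1745], [0, 0, -0.1745], [0, 0, -0.1745], [0, 0, -0.1745], [0, 0, -0.1745], [0, 0, -0.1745]], hand=[0.6, 0.8, 1, 1, 1, 1, 1, 1, 1, 1, 1, 1, 1, 1, 1, 1, 1, 1, 1, 1])

```text
clock: 29.85
tcp_pos: [0.4251, -0.1983, 0.1997]
tcp_rot: [-0.0, 0.698, 0.716, 0.0]
ft_force: [-0.1, 0.2, -0.2]
gripper_width: 0.996
gripper_force: 0.0
```

Run:
```python
from h import *
w=cam("wrist"); t=cam("top"); cv2.imwrite('pics/w6.png',w['pixels'])
d=disc(w,.4259,-.1985,.0635); print(d,"jb",disc(t,.5785,.2505,.0955),"teal",disc(t,.559,.174,.094),"jp",disc(w,.545,-.047,.0955))
plan((d[0],d[1],.2,1.5),(d[0],d[1],.024,1.5))
```

```text
[ 0.4261 -0.1995  0.0542  0.0643  0.0071] jb [0.5772 0.2511 0.0587 0.0951 0.0099] teal [0.5583 0.1744 0.0435 0.0936 0.0095] jp [ 0.5439 -0.0601  0.0541  0.0954  0.0083]
t 29.95 tcp [ 0.4254 -0.1975  0.1997] w 0.998 f [-0.  -0.7  0.7] 0.0
(np.float64(0.4261), np.float64(-0.1995), 0.2, 1.5) travel [-0.0025  0.0007 -0.0004] rot [ 0.     -0.0002  0.0007]
(np.float64(0.4261), np.float64(-0.1995), 0.024, 1.5) travel [-0.0026  0.0007  0.2196] rot [ 0.     -0.0002  0.0007]
```

View pics/w6.png

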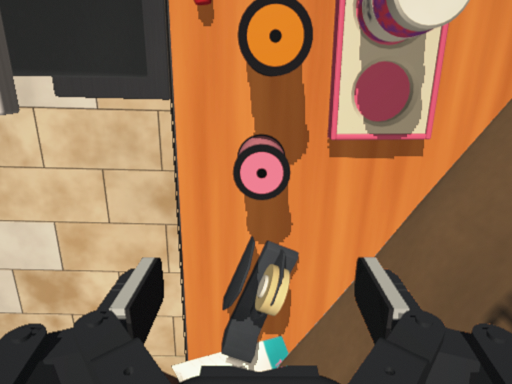

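The wrist view shows the pink spool at (261,172), centred, with gold (275,35) and the tape dispenser (260,300) well clear. The pink narrow pocket is at (385,92). I grip the spool.

Call:
drive_tool(travel=[[-0.0015, 0.0005, 0.04], [-0.0025, 0.0005, 0.08], [-0.0025, 0.0005, 0.12], [-0.0025, 0.0005, 0.16], [-0.0025, 0.0005, 0.19], [-0.0025, 0.0005, 0.21], [-0.0025, 0.0005, 0.218], [-0.0025, 0.0005, 0.218], [-0.0025, 0.0005, 0.218], [-0.0025, 0.0005, 0.218], [-0.0025, 0.0005, 0.218], [-0.0025, 0.0005, 0.218], [-0.0025, 0.0005, 0.218], [-0.0025, 0.0005, 0.218], [-0.0025, 0.0005, 0.218], [-0.0025, 0.0005, 0.218]], rotation=[[0, 0, 0], [0, 0, 0], [0, 0, 0], [0, 0, 0], [0, 0, 0], [0, 0, 0], [0, 0, 0], [0, 0, 0], [0, 0, 0], [0, 0, 0], [0, 0, 0], [0, 0, 0], [0, 0, 0], [0, 0, 0], [0, 0, 0], [0, 0, 0]], hand=[1, 1, 1, 1, 1, 1, 1, 1, 0.4, 0.4, 0.4, 0.4, 0.4, 0.4, 0.4, 0.4], grip_force=40)

```text
clock: 31.55
tcp_pos: [0.4266, -0.2008, 0.0269]
tcp_rot: [0.001, 0.698, 0.716, 0.001]
ft_force: [-0.2, 0.2, 5.2]
gripper_width: 0.601
gripper_force: 40.6
```

```bash
python3 -c "
from h import *
plan((.547,-.1258,.15,1.5))"
```

```text
t 31.55 tcp [ 0.4266 -0.2008  0.0269] w 0.601 f [-0.2  0.2  5.2] 40.578532218933105
(0.547, -0.1258, 0.15, 1.5) travel [ 0.0897  0.1533 -0.1536] rot [ 0.0016  0.0007 -0.0001]
```

Call:
drive_tool(travel=[[0, 0, -0.01], [0, 0, -0.03], [0, 0, -0.06], [0, 0, -0.09], [0, 0, -0.12], [0, 0, -0.15], [0.012, 0.02, -0.154], [0.03, 0.05, -0.154], [0.047, 0.08, -0.154], [0.064, 0.11, -0.154], [0.08, 0.138, -0.154], [0.088, 0.15, -0.154], [0.0897, 0.153, -0.154], [0.0897, 0.153, -0.154], [0.0897, 0.153, -0.154], [0.0897, 0.153, -0.154]], rotation=[[0, 0, 0], [0, 0, 0], [0, 0, 0], [0, 0, 0], [0, 0, 0], [0, 0, 0], [0, 0, 0], [0, 0, 0], [0, 0, 0], [0, 0, 0], [0, 0, 0], [0, 0, 0], [0, 0, 0], [0, 0, 0], [0, 0, 0], [0, 0, 0]], hand=[0.4, 0.4, 0.4, 0.4, 0.4, 0.4, 0.4, 0.4, 0.4, 0.4, 0.4, 0.4, 0.4, 0.4, 0.4, 0.4])

```text
clock: 33.15
tcp_pos: [0.5453, -0.126, 0.1488]
tcp_rot: [0.0, 0.698, 0.716, -0.0]
ft_force: [0.9, -0.1, -0.7]
gripper_width: 0.6
gripper_force: 41.8
```

```bash
python3 -c "
from h import *
plan((.547,-.1258,.15,1.5),(.547,-.1258,.032,1.5))"
```

```text
t 33.15 tcp [ 0.5453 -0.126   0.1488] w 0.6 f [ 0.9 -0.1 -0.7] 41.82055950164795
(0.547, -0.1258, 0.15, 1.5) travel [ 0.0002  0.0021 -0.0015] rot [ 0.      0.0001 -0.0006]
(0.547, -0.1258, 0.032, 1.5) travel [0.0002 0.0021 0.146 ] rot [ 0.      0.0001 -0.0006]
```

Call:
drive_tool(travel=[[0, 0.001, 0.03], [0, 0.002, 0.06], [0, 0.002, 0.09], [0, 0.002, 0.11], [0, 0.002, 0.122], [0, 0.002, 0.131], [0, 0.002, 0.138], [0, 0.002, 0.143], [0, 0.002, 0.147], [0, 0.002, 0.149], [0, 0.002, 0.149], [0, 0.002, 0.149]], rotation=[[0, 0, 0], [0, 0, 0], [0, 0, 0], [0, 0, 0], [0, 0, 0], [0, 0, 0], [0, 0, 0], [0, 0, 0], [0, 0, 0], [0, 0, 0], [0, 0, 0], [0, 0, 0]], hand=[0.4, 0.4, 0.4, 0.4, 0.4, 0.4, 0.4, 0.4, 0.4, 0.4, 0.4, 0.4])

```text
clock: 34.35
tcp_pos: [0.5483, -0.1255, 0.0308]
tcp_rot: [0.001, 0.698, 0.716, 0.0]
ft_force: [-1.4, 0.5, 6.5]
gripper_width: 0.601
gripper_force: 42.3
```

Contact at 30.8 mm, as expected. I release, rise and step back toward the robot.

Call:
drive_tool(travel=[[0, 0, -0.001], [0, 0, -0.001], [0, 0, -0.001], [0, 0, -0.001], [0, 0, -0.001], [0, 0, -0.03], [0, 0, -0.08], [0, 0, -0.13], [0, 0, -0.18], [0, 0, -0.22], [0, -0.05, -0.22], [0, -0.1, -0.22], [0, -0.15, -0.22], [0, -0.2, -0.22], [0, -0.25, -0.22], [0, -0.25, -0.22], [0, -0.25, -0.22], [0, -0.25, -0.22]], rotation=[[0, 0, 0], [0, 0, 0], [0, 0, 0], [0, 0, 0], [0, 0, 0], [0, 0, 0], [0, 0, 0], [0, 0, 0], [0, 0, 0], [0, 0, 0], [0, 0, 0], [0, 0, 0], [0, 0, 0], [0, 0, 0], [0, 0, 0], [0, 0, 0], [0, 0, 0], [0, 0, 0]], hand=[0.7, 0.85, 1, 1, 1, 1, 1, 1, 1, 1, 1, 1, 1, 1, 1, 1, 1, 1])

```text
clock: 36.15
tcp_pos: [0.3484, -0.1307, 0.2054]
tcp_rot: [0.0, 0.698, 0.716, 0.0]
ft_force: [0.1, 0.9, -0.5]
gripper_width: 1.005
gripper_force: 0.0
```

Run:
```python
from h import *
t=cam("top"); s=cam("side"); cv2.imwrite('pics/end.png',cv2.resize(s['pixels'][80:320,150:350],None,fx=2.4,fy=2.4))
for k,a in dict(jp=(.545,-.047,.0955),jb=(.578,.2505,.0955),teal=(.559,.174,.0935),pink=(.547,-.126,.0675),green=(.42,.274,.1005),gold=(.434,-.083,.0755)).items(): print(k,disc(t,*a),disc(s,*a))
plan()
```

```text
jp [ 0.5423 -0.0487  0.0581  0.095   0.0097] [ 0.5455 -0.0488  0.0592  0.097   0.0095]
jb [0.5769 0.2514 0.0591 0.0952 0.0097] [0.5817 0.251  0.062  0.0971 0.0099]
teal [0.5583 0.1744 0.0444 0.0937 0.0099] [0.5643 0.1751 0.0482 0.0953 0.0096]
pink [ 0.5458 -0.1239  0.0543  0.0675  0.0098] [ 0.55   -0.1234  0.0547  0.0695  0.0099]
green [0.4179 0.2739 0.048  0.0997 0.0099] [0.4319 0.2763 0.0452 0.1013 0.0074]
gold [ 0.4319 -0.083   0.0599  0.0749  0.0093] [ 0.436  -0.0832  0.0613  0.0767  0.0098]
t 36.25 tcp [ 0.3486 -0.1306  0.2051] w 1.002 f [-0.2 -0.2  0.5] 0.0
```

View pics/end.png

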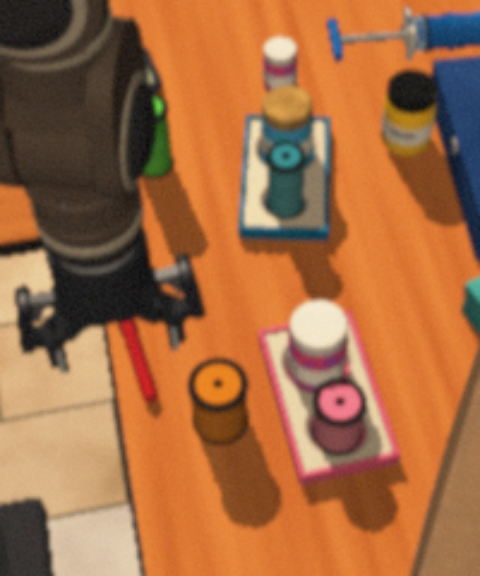

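The final view shows all four items upright in their own pockets: blue jar (288,120), teal (285,175), pink jar (318,340), pink spool (338,415). Heights match full seating. Green and gold have not moved, and the gripper is clear.

```bash
python3 -c "
from bench import ctrl
print(ctrl.hand_in())"
```

```text
the job is handed in; nothing more can be done
None
```

The job is handed in: by the last camera check both jars and both ribbon spools stand upright and fully down in the pockets of their own trays, and the green and gold-brown spools have not moved. It took about 36 s of the 131 s; the hand-in call returned no verdict.

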